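# Snap the hand magnifier into its spring clips

## Task

Pick up the hand magnifier lying on the walnut box lid and press its round handle straight down into the two spring clips of the maple holder until both snap around it and the handle sits fully home, with the lens out over the open end, away from the tall grooved block. The clip bar is delicate and its height has been changed by an unknown amount, so feel your way: press gently, no harder than the clips need. Leave the tin tray, the mug and the jar where they are.

Things in the scene. Friction and masses are not known exactly. Their poses are not given: they have to be found in the camera images.
- handle_mid (a point): Middle of the hand magnifier's round beech handle, on its axis. Handle 16 mm across, 120 mm long, with a 20 mm square brass cap 14 mm long at each end; lying down, the axis is 10 mm above what it lies on. Axes: x along the handle to the lens, z up as it lies. Mass about 0.15 kg, heavier towards the lens. Starts on the lid.
- lens_mid (a point): Centre of the magnifier's round lens (brass rim, 78 mm across, 10 mm thick), on the handle's axis 119 mm from handle_mid.
- lid: Walnut box lid lying top up, fixed: flat slab 260 (x) by 120 (y) by 24 mm high; origin at the centre of its underside. The magnifier lies along it on top.
- holder: Maple holder, fixed. Origin on its underside, midway between the clips; x points from the grooved block to the open end, z up. Base 70 mm wide, 24 mm high, x = -118 to +70 mm. Two brass spring clips centred at x = -42 and +42 mm, each 12 mm long: 72 mm is free between them for a gripper. The handle goes in along x at y = 0, with 12 mm of play either way before a cap meets a clip.
- clip_line (a point): Point on the holder, 86 mm above its origin: the MIDDLE of the range of the seated handle's axis. The 24 mm wide clip bar can be set anywhere from 16 mm lower to 16 mm higher; its present height is not given and must be felt or seen. Axes as the holder's. This point stays with the base, not with the bar.
- clip_feel (a point): Same point as clip_line. Each clip is two hinged spring leaves with rounded lips: throat 11 mm, 7 mm above the seated axis; mouth about 33 mm at the leaf tops, 21 mm above it; bar top 32 mm below it. Pressing in takes a push of 8 to 13 N for both clips; then the force drops, then rises steeply on the hard floor. Over 30 N between magnifier and holder harms the bar.
- block_top (a point): Centre of the top of the tall grooved block (edge-piece holder) on the holder's closed end, 110 mm above the underside; 30 mm (x) by 70 mm (y), from x = -118 to -88 mm, with puzzle pieces standing in it to 127 mm. The lens must point away from it.
- rest_near (a joint): Small sprung cork pad in the floor of the clip at x = -42 mm: 0 = up (clip empty), grows as the handle presses it down, about 0.003 m when the handle is home.
- rest_far (a joint): The same pad in the clip at x = +42 mm.
- tray: Tin sorting tray, loose, 120 (x) by 220 (y) mm, 22 mm high; origin at the centre of its underside. Bystander.
- mug: White mug, loose, 76 mm across, 90 mm high; origin at the centre of its underside. Bystander.
- jar: Glass jar with a wooden cap, loose, 70 mm across, 100 mm high; origin at the centre of its underside. Bystander.
Things that resemble listed ones, but are neither listed nor needed, are in the scene too. Several things look just like the holder: the one meant starts nearest to the robot's base. What is shaped like the part that bears handle_mid but red is not meant.

How it is judged:
By the outcome, as a careful person would: the job done as asked, in the order asked, and still so for the second after the job is handed in, with the robot touching nothing.
It also fails if it takes over 51 s, if anything falls off the work surface, if the arm or the gripper's body presses on something with over 40 N, if the wrist force passes 120 N, or if a joint passes its speed limit or range.

## Robot

A 6-joint arm with a two-finger parallel gripper is mounted at the origin on the work surface. World frame = base frame: x ahead of the robot, y to its left, z up, the work surface at z = 0. Lengths are in m, angles in rad, forces in N, time in s.
With the tool pointing down it reaches from about 0.275 to 0.75 m from the base axis. Payload 10.2 kg.
Tool frame: the origin (TCP) lies midway between the tips of the shut fingers; the grasp point (between the pads) lies 19 mm behind it (env.hold_point_z is the distance from the TCP to the grasp point, in m); x points along the fingers, z is the direction in which the jaws open and shut, and the axes are right-handed (so a half turn about x gives the same grasp; the last joint's range is limited). The gripper opens to 85 mm and grips with 20 to 120 N. Pads are 22 mm wide; open, the fingers measure 114 mm over their backs; the gripper's body (76 mm by 85 mm) begins 54 mm behind the grasp point. The pads swing forward as they close: fully open they stand 13 mm farther back than shut.
Start: joints at [1.125, 0.313, 1.498, -0, 1.331, -0.223], TCP at [0.116, 0.512, 0.231] pointing down, gripper open.
Joint ranges: [-2.94, 2.94], [-0.97, 2.17], [0.19, 2.56], [-1.23, 4.37], [0.02, 3.11], [-2.88, 2.88]. Speed limits (rad/s): [2.39, 2.39, 3.01, 3.14, 3.14, 3.14].

## Interface

Orientations are given as a unit quaternion [x, y, z, w].
In Python, from bench import env, kinematics, monitor, eyes, job gives the robot as it stands. The module is installed in compiled form; this text tells all that it offers. Calls block until the motion is done:
- env.reach(position, orientation): joint-space move of the TCP to a pose.
- env.movel(position, velocity=0.15, frame=None, guard=None): straight line of the TCP; frame=None keeps the orientation; velocity is the mean speed in m/s. With guard (N) it stops when the force on the tool has changed by that much, and returns True; else False.
- env.set_joints(angles): joint-space move.
- env.release() and env.close_gripper(effort=None): open the fingers fully, or close them until they stop; effort is the grip in N (None keeps the last).
- env.hold(seconds).
- kinematics.ik(position, orientation): joint angles nearest the present ones, or None.
- monitor.sense(): the state.
- eyes.grab_frame(name): name is "side" or "top" or "wrist"; returns a dict with "frame" (480x640x3 uint8, red, green, blue), "mtx" (3x3 intrinsics, pixels), "view" (4x4, takes a point from world to camera coordinates). Camera axes: x right, y down, z forward; pixel columns grow to the right and rows downward; lengths in m; the calibration is good to about 2 mm. A picture is of the moment at which its call begins. There is no depth.
A pose or a line that the arm cannot do raises env.MotionError and nothing moves.
- job.hand_in(): hands the job in, once; it reports no verdict.
The state is a dict: "clock": time; "joints": joint angles; "qvel": joint speeds; "joint_efforts": joint torques, N m; "position": TCP position; "ee_rot": TCP orientation; "contact_force": force on the tool from outside, world axes, zero at the start; "ft_torque": the same for the moment, N m; "finger_gap": opening from 0.0 (shut) to 1.0 (fully open).
Only numpy, scipy, OpenCV 4.12 (cv2) and the standard library are available. Lean on these libraries where they do the work, as an engineer would, in place of code of your own. Each camera call takes 0.05 s, during which the arm holds its last target. There are 200 camera calls.

## Working session

There is one attempt and no reset: what is moved stays moved. The work goes in short steps, each a Python script; the robot and the scene stay as the last script left them, time stands still between calls to the robot, and variables do not carry over. Pictures are saved under pics/ and viewed, about 8 in all and at most 12, crops included, and the job is handed in when it is done.

```bash
mkdir -p pics; python3 - <<'E'
from bench import env, kinematics, monitor, eyes, job
import cv2,pickle
d={}
for n in ["top","side"]:
    f=eyes.grab_frame(n); d[n]=f
    cv2.imwrite(f"pics/{n}0.png",f["frame"][:,:,::-1])
    print(n,f["mtx"].tolist(),f["view"].tolist())
pickle.dump(d,open("f0.pkl","wb"))
s=monitor.sense();print(s)
E
```

```text
top [[506.5874216517879, 0.0, 319.251230145784], [0.0, 506.5874216517879, 238.47687530513969], [0.0, 0.0, 1.0]] [[-0.011462261948276167, -0.9997943601927316, -0.016728833726097545, 0.01639318064007521], [-0.9868781120883088, 0.014005709361245103, -0.16085842218020022, 0.5348824921956069], [0.1610596424683859, 0.014665518473434556, -0.9868357077730117, 1.3700012545504536], [0.0, 0.0, 0.0, 1.0]]
side [[618.9106524412631, 0.0, 316.23668239242795], [0.0, 618.9106524412631, 241.77197846457832], [0.0, 0.0, 1.0]] [[0.4741419236605055, 0.8803116697951824, 0.015517739846160903, -0.23608193940690064], [0.6279907946158947, -0.32578191450213284, -0.7067486866355128, -0.2693076783020715], [-0.6171037174618319, 0.3448441796025311, -0.7072944886601654, 1.9585291453918885], [0.0, 0.0, 0.0, 1.0]]
{'clock': 0.1, 'joints': array([ 1.12457740e+00,  3.13368446e-01,  1.49835649e+00, -2.52964836e-05,
        1.33096017e+00, -2.23431546e-01]), 'qvel': array([-0.00067795, -0.00232866, -0.00182146, -0.00081294,  0.00158714,
        0.00086216]), 'joint_efforts': array([ 1.89507671e-03, -4.12892997e+01, -2.60141104e+01, -2.41268663e-04,
        2.99876730e-03, -1.67312487e-05]), 'position': array([0.11593501, 0.51181326, 0.23080713]), 'ee_rot': array([-0.44149695,  0.5528253 ,  0.44114491,  0.55213748]), 'contact_force': array([-0.33066407, -0.21087447, -0.12549751]), 'ft_torque': array([0.04552698, 0.01214348, 0.01438089]), 'finger_gap': 0.9984886713049659}
```

View pics/top0.png

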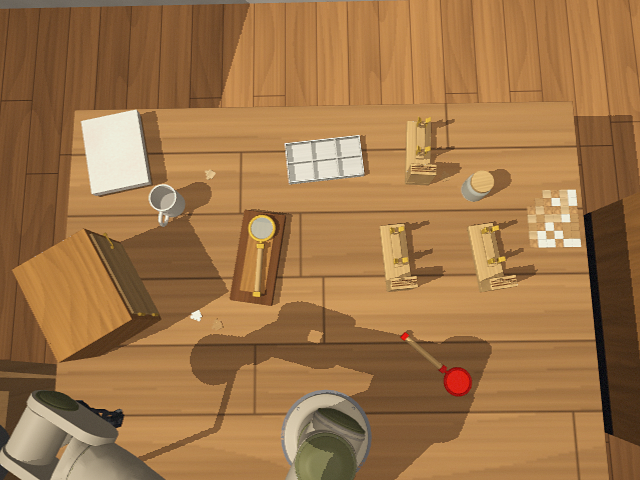

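View pics/side0.png

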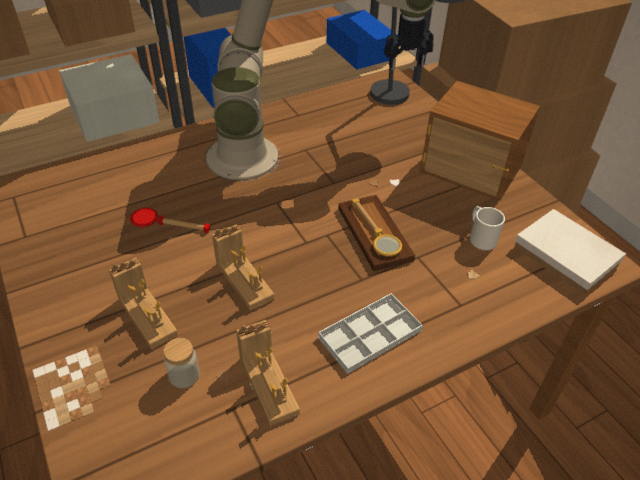

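Candidates in the top view are:
- **Magnifiers:** brass on the lid (lens at 262,228), and red (458,381), which is not meant.
- **Holders:** (398,257), (490,257) and (420,152). The first is nearest the base at (325,435).

I'll check these choices in an enlarged composite.

```bash
python3 - <<'E'
import cv2,pickle,numpy as np
d=pickle.load(open("f0.pkl","rb"))
t=d["top"]["frame"];s=d["side"]["frame"]
def c(im,x,y,w,h,k): 
    o=cv2.resize(im[y:y+h,x:x+w],None,fx=k,fy=k,interpolation=cv2.INTER_CUBIC)
    for i in range(0,w,10): cv2.line(o,(i*k,0),(i*k,8 if i%50 else 16),(255,0,255),1)
    for i in range(0,h,10): cv2.line(o,(0,i*k),(8,i*k),(255,0,255),1)
    return o
A=np.hstack([c(t,370,210,65,95,6),c(t,225,205,65,95,6)])
cv2.imwrite("pics/c1.png",A[:,:,::-1])
B=c(s,200,215,100,100,6)
cv2.imwrite("pics/c2.png",B[:,:,::-1])
E
```

```text
(no output)
```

View pics/c1.png

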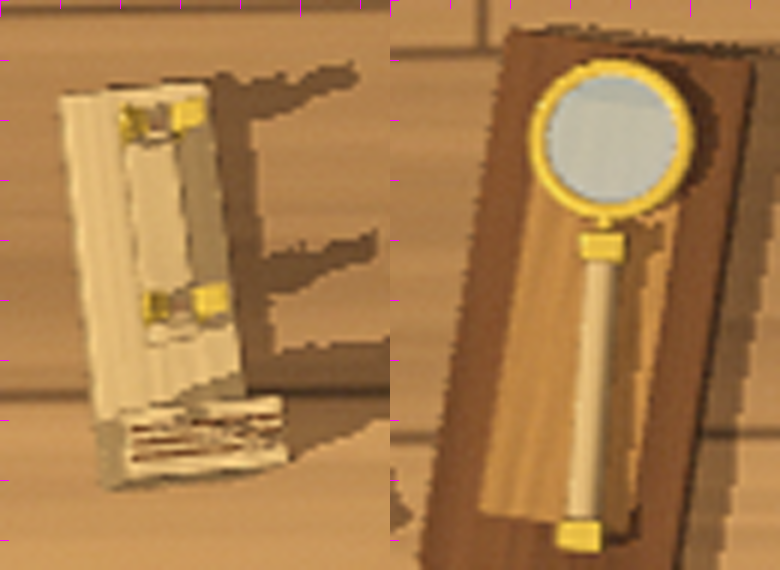

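View pics/c2.png

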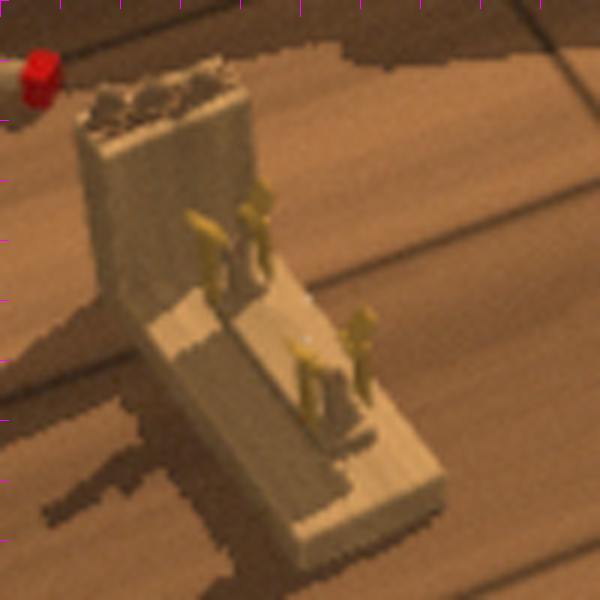

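The lid carries the brass-capped magnifier, with its lens at (262,228) and butt cap at (257,294). The holder at (398,257) has its block towards the robot and its open end away from it. Next I'll fit both poses.

```bash
cat > h.py <<'E'
import pickle,numpy as np,cv2
from scipy.optimize import least_squares
d=pickle.load(open("f0.pkl","rb"))
def proj(f,P):
    P=np.atleast_2d(P);c=P@f["view"][:3,:3].T+f["view"][:3,3]
    q=c@f["mtx"].T;return q[:,:2]/q[:,2:]
def back(f,uv,z):
    R=f["view"][:3,:3];t=f["view"][:3,3];o=-R.T@t
    r=R.T@np.linalg.solve(f["mtx"],[uv[0],uv[1],1]);return o+r*(z-o[2])/r[2]
E
python3 - <<'E'
from h import *
T=d["top"];S=d["side"]
for n,uv in dict(butt=(256.7,294.2),cap2=(260.3,245.8),lens=(262,228)).items(): print(n,back(T,uv,.036).round(4))
print("lens side",back(S,(387,245),.034).round(4), "butt side",back(S,(357,203),.036).round(4))
# model pts: x,y,z, uses h
t=[((.07,.035,.024),380.3,226.2,0),((.07,-.035,.024),404.5,224,0),((-.088,.035,.024),385.8,280,0),
((-.088,.035,.11),391.3,278.7,0),((-.088,-.035,.11),417,276.3,0),((-.118,.035,.11),391.7,289.2,0),((-.118,-.035,.11),418.3,286.3,0),
((.042,.0165,.107),391.7,230,1),((.042,-.0165,.107),401.3,228.3,1),((-.042,.0165,.107),395.8,260.8,1),((-.042,-.0165,.107),405.3,259.7,1)]
s=[((.07,-.035,.024),249.7,303,0),((.07,.035,.024),273.7,294.2,0),((-.118,-.035,.11),213,235.3,0),((-.088,-.035,.11),217.3,241.3,0),((-.088,.035,.11),241.7,230.3,0),((.07,-.035,0),250,309.5,0),
((-.042,-.0165,.107),234.2,250.8,1),((-.042,.0165,.107),243.7,245.8,1),((.042,-.0165,.107),250.8,272.5,1),((.042,.0165,.107),260,267,1)]
def res(p,full=False):
    x,y,a,h=p;R=np.array([[np.cos(a),-np.sin(a),0],[np.sin(a),np.cos(a),0],[0,0,1]]);o=[]
    for f,L in((T,t),(S,s)):
        P=np.array([np.array(m)+[0,0,h*k] for m,_,_,k in L])@R.T+[x,y,0]
        o.append(proj(f,P)-np.array([[u,v] for _,u,v,_ in L]))
    return np.vstack(o).ravel()
r=least_squares(res,[.45,-.15,0,0],loss="soft_l1",x_scale=[.1,.1,.1,.01]);print(r.x);print(r.fun.reshape(-1,2).round(1))
E
```

```text
butt [0.3828 0.1842 0.036 ]
cap2 [0.5178 0.1752 0.036 ]
lens [0.5685 0.1708 0.036 ]
lens side [0.5707 0.1735 0.034 ] butt side [0.3917 0.188  0.036 ]
[ 0.50672018 -0.20096403  0.09248741 -0.00423377]
[[-1.4 -0.7]
 [-1.1 -1.1]
 [ 0.   0.9]
 [-1.7 -0.4]
 [-0.9 -0.8]
 [-0.7  0.6]
 [-0.6  0.7]
 [-1.7 -0.5]
 [ 0.9 -0.1]
 [-1.8 -0.2]
 [ 1.1 -0.5]
 [-0.4  1.5]
 [ 0.4 -1.7]
 [-2.5 -1.6]
 [-1.3 -0.5]
 [-0.9 -0.1]
 [-0.1  1.2]
 [-2.6  0.4]
 [-0.3  0.2]
 [-2.5 -0. ]
 [ 0.4 -0.1]]
```

The fit puts handle_mid at about (0.450, 0.180) with yaw −0.07. The holder is at about (0.507, −0.201) with yaw 0.092, and the bar is about 4 mm low. I'll look at both from close up with the wrist camera, holder first.

```bash
cat >> h.py <<'E'
from scipy.spatial.transform import Rotation as Ro
def q(yaw):  # tool down, jaws across a handle at yaw
    x=np.array([0,0,-1.]);z=np.array([-np.sin(yaw),np.cos(yaw),0])
    return Ro.from_matrix(np.column_stack([x,np.cross(z,x),z])).as_quat()
E
python3 - <<'E'
from h import *
from bench import env, kinematics, monitor, eyes
for flip in (0,np.pi):
    for p,a in (((.45,.18,.25),-.072),((.507,-.201,.25),.0925)):
        print(flip,kinematics.ik(p,q(a+flip)))
fl=0 if abs(kinematics.ik((.45,.18,.25),q(-.072))[5])<1.6 else np.pi
im=[]
for p,a,n in (((.46,-.201,.27),.0925,"wh"),((.41,.18,.22),-.072,"wm")):
    env.reach(p,q(a+fl)); f=eyes.grab_frame("wrist"); pickle.dump(f,open(n+".pkl","wb"));im.append(f["frame"])
    print(monitor.sense()["clock"])
A=np.hstack([cv2.resize(i,(400,300),interpolation=cv2.INTER_AREA) for i in im])
for n,i in zip(("wh","wm"),im): cv2.imwrite(f"pics/{n}.png",i[:,:,::-1])
cv2.imwrite("pics/w.png",A[:,:,::-1])
E
```

```text
0 [ 1.38182098e-01  2.09459810e-01  1.58265690e+00 -4.44089210e-16
  1.34947595e+00 -1.36061423e+00]
0 [-5.92334114e-01  3.45382533e-01  1.40397446e+00 -4.44089210e-16
  1.39223566e+00 -2.25563044e+00]
3.141592653589793 [ 1.38182098e-01  2.09459810e-01  1.58265690e+00 -4.44089210e-16
  1.34947595e+00  1.78097843e+00]
3.141592653589793 [-5.92334114e-01  3.45382533e-01  1.40397446e+00 -4.44089210e-16
  1.39223566e+00  8.85962213e-01]
2.9417
4.4333
```

View pics/w.png

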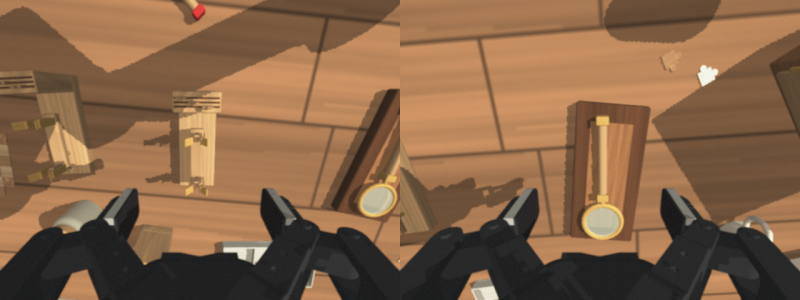

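Both targets show clearly: holder at about (197,145) in the left half with its block up in the image, magnifier at about (602,175) in the right half. I'll enlarge both.

```bash
python3 - <<'E'
from h import *
a=cv2.imread("pics/wh.png");b=cv2.imread("pics/wm.png")
def c(im,x,y,w,h,k): 
    o=cv2.resize(im[y:y+h,x:x+w],None,fx=k,fy=k,interpolation=cv2.INTER_CUBIC)
    for i in range(0,h,10): cv2.line(o,(0,i*k),(8,i*k),(255,0,255),1)
    return o
cv2.imwrite("pics/wc.png",np.hstack([c(a,265,140,110,180,3),c(b,265,150,110,180,3)]))
E
```

```text
(no output)
```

View pics/wc.png

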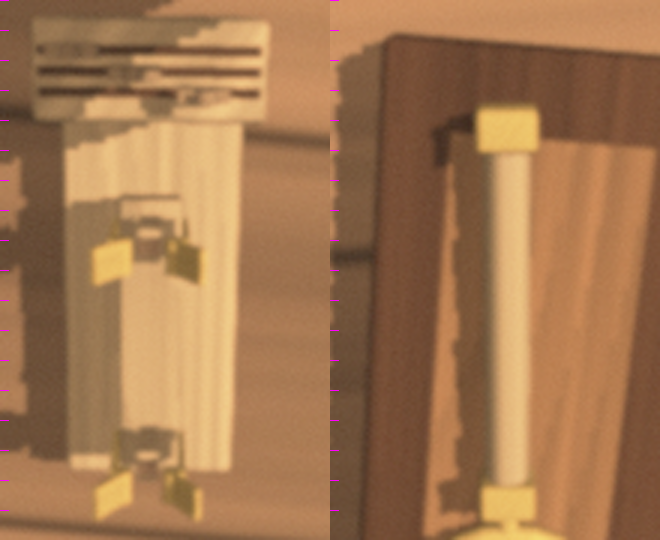

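```bash
python3 - <<'E'
from h import *
T=d["top"];S=d["side"];W=pickle.load(open("wh.pkl","rb"));M=pickle.load(open("wm.pkl","rb"))
for n,uv in dict(butt=(324.7,192.7),cap2=(324.7,317.7),lens=(324.8,355)).items(): print(n,back(M,uv,.040).round(4))
print(W["mtx"].round(1).tolist(), (-W["view"][:3,:3].T@W["view"][:3,3]).round(3))
L=lambda l:l
t=[((.07,.035,.024),380.3,226.2,0),((.07,-.035,.024),404.5,224,0),((-.088,.035,.024),385.8,280,0),
((-.088,.035,.11),391.3,278.7,0),((-.088,-.035,.11),417,276.3,0),((-.118,.035,.11),391.7,289.2,0),((-.118,-.035,.11),418.3,286.3,0),
((.042,.0165,.107),390,230.3,1),((.042,-.0165,.107),404.2,228.7,1),((-.042,.0165,.107),393.8,261,1),((-.042,-.0165,.107),408,259.8,1)]
s=[((.07,-.035,.024),249.7,303,0),((.07,.035,.024),273.7,294.2,0),((-.118,-.035,.11),213,235.3,0),((-.088,-.035,.11),217.3,241.3,0),((-.088,.035,.11),241.7,230.3,0),
((-.042,-.0165,.107),231.7,250.3,1),((-.042,.0165,.107),243.7,245,1),((.042,-.0165,.107),248.3,272,1),((.042,.0165,.107),261.3,266.7,1)]
w0=[((-.118,-.035,.11),35,20,0),((-.118,.035,.11),268,22,0),((-.088,-.035,.11),35,120,0),((-.088,.035,.11),265,121,0),((.07,-.035,.024),70,470,0),((.07,.035,.024),230,470,0),
((-.042,-.0165,.107),93,267,1),((-.042,.0165,.107),202,270,1),((.042,-.0165,.107),96,503,1),((.042,.0165,.107),202,506,1),
((-.042,-.0055,.093),130,256,1),((-.042,.0055,.093),167,252,1),((.042,-.0055,.093),131,487,1),((.042,.0055,.093),165,487,1)]
w=[(m,265+u/3,140+v/3,k) for m,u,v,k in w0]
def mk(views):
  def res(p):
    x,y,a,h=p;R=np.array([[np.cos(a),-np.sin(a),0],[np.sin(a),np.cos(a),0],[0,0,1]]);o=[]
    for f,L in views:
        P=np.array([np.array(m)+[0,0,h*k] for m,_,_,k in L])@R.T+[x,y,0]
        o.append(proj(f,P)-np.array([[u,v] for _,u,v,_ in L]))
    return np.vstack(o).ravel()
  return res
for v in ([(T,t)],[(S,s)],[(W,w)],[(T,t),(S,s),(W,w)]):
    r=least_squares(mk(v),[.5,-.2,.09,0],x_scale=[.1,.1,.1,.01]);print(r.x.round(4),np.abs(r.fun).mean().round(2))
print(r.fun.reshape(-1,2).round(1)[-14:])
E
```

```text
butt [0.3848 0.1868 0.04  ]
cap2 [0.5206 0.1776 0.04  ]
lens [0.5679 0.1745 0.04  ]
[[332.8, 0.0, 319.1], [0.0, 332.8, 243.3], [0.0, 0.0, 1.0]] [ 0.387 -0.208  0.413]
[ 0.5063 -0.204   0.0832 -0.0101] 0.53
[ 0.5091 -0.2003  0.0762 -0.    ] 0.59
[ 0.5084 -0.2007  0.0838 -0.0007] 0.71
[ 5.081e-01 -2.009e-01  8.400e-02 -3.000e-04] 0.78
[[-1.9 -1.6]
 [ 0.6 -1.5]
 [-0.9 -0.1]
 [ 0.3  0.3]
 [-0.7  0.2]
 [ 0.4  0.6]
 [ 1.1 -0.3]
 [-0.4 -1. ]
 [ 1.   0.6]
 [-2.1 -0.2]
 [ 0.8 -0.1]
 [-0.4  1.4]
 [ 0.4 -0.3]
 [-0.6 -0.2]]
```

```bash
python3 - <<'E'
from h import *
from bench import env, kinematics, monitor, eyes
m=np.array([.4515,.181]);o=q(-.07+np.pi)
env.reach((*m,.11),o); 
print(env.movel((*m,.027),velocity=.08,guard=8))
s=monitor.sense();print(s["clock"],s["position"],s["contact_force"])
env.close_gripper(70)
s=monitor.sense();print(s["clock"],s["position"],s["contact_force"],s["finger_gap"]*85)
env.movel((*m,.06),velocity=.06); f0=monitor.sense();print(f0["contact_force"],f0["ft_torque"],f0["finger_gap"]*85)
env.movel((*m,.22),velocity=.15)
s=monitor.sense();print(s["clock"],s["position"],s["contact_force"],s["ft_torque"])
f=eyes.grab_frame("side");pickle.dump(f,open("s2.pkl","wb"));g=eyes.grab_frame("wrist")
A=np.hstack([cv2.resize(f["frame"][60:260,260:460],(400,400)),cv2.resize(g["frame"][150:450,170:470],(400,400))])
cv2.imwrite("pics/g.png",A[:,:,::-1])
E
```

```text
False
8.2667 [0.45181924 0.18105048 0.0274398 ] [-0.28933288  0.43753545  0.45852076]
8.925 [0.45157797 0.18103855 0.02729731] [-1.29829293 -0.04661127  5.7873363 ] 13.581690454805562
[-0.76931744  1.01954502 -1.80815289] [0.01086038 0.04455833 0.03573025] 13.005299418495074
10.8417 [0.45110246 0.18093426 0.21914813] [-0.12884511 -0.29229086 -1.32352428] [ 0.03182791  0.0431272  -0.03842753]
```

View pics/g.png

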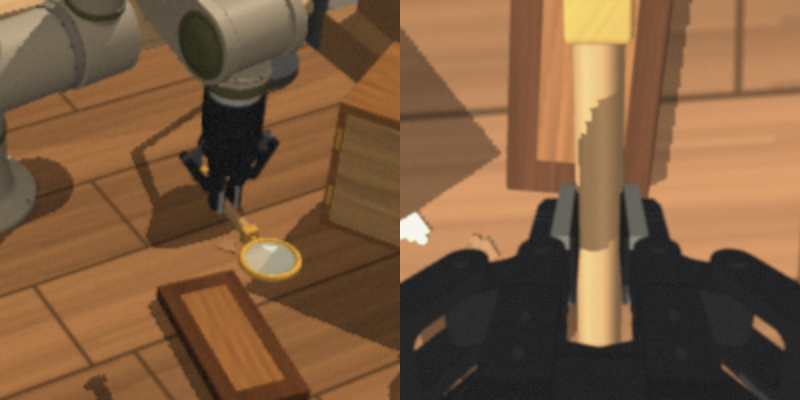

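The magnifier is gripped at mid-handle with the lens pointing outwards. Lens centre is at about (395,189) in the side view, so I'll check the pitch.

```bash
python3 - <<'E'
from h import *
f=pickle.load(open("s2.pkl","rb"))
for p in (-.15,-.1,-.05,0,.05,.1,.15):
    P=np.array([.451,.181,.226])+.119*np.array([np.cos(.07)*np.cos(p),-np.sin(.07)*np.cos(p),-np.sin(p)])
    print(p,proj(f,P).round(1))
# lens blob centre: brass pixels
c=f["frame"][60:260,260:460];hsv=cv2.cvtColor(c,cv2.COLOR_RGB2HSV)
m=cv2.inRange(hsv,(18,130,120),(32,255,255));m[:170//2+20]=0;m[:, :115]=0;m[150:]=0
ys,xs=np.nonzero(m);print(xs.min()+260,xs.max()+260,ys.min()+60,ys.max()+60)
E
```

```text
-0.15 [[394.6 183.4]]
-0.1 [[394.5 185.5]]
-0.05 [[394.3 187.5]]
0 [[394.1 189.4]]
0.05 [[393.8 191.2]]
0.1 [[393.5 193. ]]
0.15 [[393.1 194.6]]
379 410 172 200
```

The magnifier is level: lens predicted at 189.4, seen at 189. Next is above the holder, then a guarded descent to first contact.

```bash
python3 - <<'E'
from h import *
from bench import env, kinematics, monitor, eyes
p=np.array([.508,-.2010]);o=q(.084+np.pi);off=.0068
env.reach((*p,.22),o)
s=monitor.sense();print(s["clock"],s["position"],s["contact_force"])
env.movel((*p,.138-off),velocity=.12)
env.hold(.2);s=monitor.sense();print(s["clock"],s["position"],s["contact_force"],s["ft_torque"])
np.save("base.npy",np.r_[s["contact_force"],s["ft_torque"]])
g=eyes.grab_frame("wrist");h=eyes.grab_frame("side")
pickle.dump((g,h),open("pre.pkl","wb"))
A=np.hstack([cv2.resize(g["frame"][100:400,170:470],(400,400)),cv2.resize(h["frame"][180:340,180:340],(400,400),interpolation=cv2.INTER_CUBIC)])
cv2.imwrite("pics/p.png",A[:,:,::-1])
E
```

```text
12.375 [ 0.50821803 -0.20004419  0.22002337] [-0.47111394  0.34776771 -1.14374378]
13.4667 [ 0.50824392 -0.20112557  0.13181778] [ 0.3920002   0.85587075 -0.86275449] [0.00398033 0.05886259 0.04735425]
```

View pics/p.png

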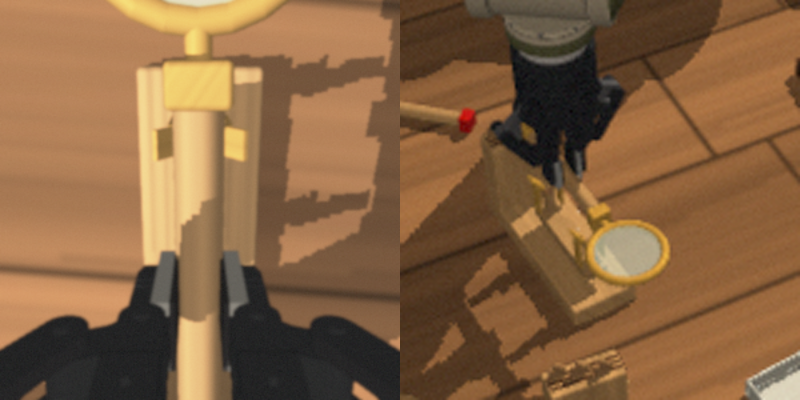

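The handle is centred in the wrist view at u≈198.5. The clip leaves span 153–247 (centre 200), so the lateral error is under 1 mm. Now feeling downward.

```bash
python3 - <<'E'
from h import *
from bench import env, kinematics, monitor, eyes
p=np.array([.508,-.2010]);off=.0068;b=np.load("base.npy")
def S(tag):
    s=monitor.sense();f=s["contact_force"]-b[:3];t=s["ft_torque"]-b[3:]
    print(tag,round(s["clock"],2),"axis %.1f"%((s["position"][2]+off)*1e3),f.round(1),t.round(2),flush=True);return f[2],s["position"][2]+off
r=env.movel((*p,.070-off),velocity=.03,guard=3.5);f,z=S(r)
zc=z;peak=0;snap=False
for i in range(40):
    zc-=.001 if not snap else .0005
    env.movel((*p,zc-off),velocity=.02);f,z=S(i)
    peak=max(peak,f)
    if f>17: print("high");break
    if peak>6 and f<peak-4: snap=True
    if snap and f>9: print("floor");break
E
```

```text
True 14.93 axis 95.6 [ 2.1 -2.8 -0.4] [-0.19 -0.28 -0.11]
0 15.18 axis 95.1 [-0.4 -1.9  4.9] [-0.1  -0.07 -0.05]
1 15.43 axis 94.3 [-0.3 -1.3  7. ] [-0.06 -0.03 -0.04]
2 15.68 axis 93.4 [ 0.  -1.5  8.6] [-0.04 -0.11 -0.08]
3 15.93 axis 92.5 [ 0.8 -1.2  8. ] [ 0.04 -0.14 -0.08]
4 16.18 axis 91.3 [ 0.5 -0.8  6.5] [-0.02 -0.28 -0.06]
5 16.43 axis 90.1 [ 1.9 -1.9  6.2] [-0.12 -0.28 -0.05]
6 16.68 axis 88.6 [ 1.9 -2.6  3.3] [-0.22 -0.32 -0.06]
7 16.93 axis 87.9 [ 1.1 -2.3  1.1] [-0.29 -0.23 -0.03]
8 17.18 axis 87.3 [-0.4 -2.7  1.4] [-0.32 -0.2  -0.03]
9 17.43 axis 86.9 [-0.1 -2.8  0.7] [-0.37 -0.14 -0.07]
10 17.68 axis 86.4 [-0.2 -2.7 -0.6] [-0.36 -0.11 -0.05]
11 17.93 axis 85.9 [ 0.3 -3.3 -1. ] [-0.35 -0.12 -0.05]
12 18.18 axis 85.5 [ 0.3 -2.8 -0.6] [-0.33 -0.07 -0.02]
13 18.43 axis 85.1 [-0.5 -3.6 -1. ] [-0.3  -0.1  -0.04]
14 18.68 axis 84.6 [ 0.2 -3.   0.2] [-0.38 -0.12 -0.07]
15 18.93 axis 84.1 [-0.2 -2.8  0.3] [-0.31 -0.02 -0.09]
16 19.18 axis 83.6 [ 0.1 -2.1  0.6] [-0.31 -0.07 -0.1 ]
17 19.43 axis 83.2 [-0.6 -2.2  2.4] [-0.16  0.09 -0.09]
18 19.68 axis 83.1 [-3.1 -1.5  7.1] [-0.06  0.32 -0.09]
19 19.93 axis 83.1 [-4.  -0.7 11.2] [ 0.07  0.56 -0.01]
floor
```

The force peaked at about 8.6 N, dropped at the snap, then rose steeply at axis height 83.1 mm, so that is the floor. Now I'll release, retreat and look.

```bash
python3 - <<'E'
from h import *
from bench import env, kinematics, monitor, eyes
p=monitor.sense()["position"]
env.release();s=monitor.sense();print(s["clock"],s["contact_force"],s["position"])
print(env.movel((p[0],p[1],p[2]+.12),velocity=.08,guard=6))
p=monitor.sense()["position"]
env.movel((p[0]-.05,p[1]+.06,.27),velocity=.15)
s=monitor.sense();print(s["clock"],s["contact_force"],s["position"])
a=eyes.grab_frame("side");t=eyes.grab_frame("top");w=eyes.grab_frame("wrist");pickle.dump((a,t,w),open("post.pkl","wb"))
A=np.hstack([cv2.resize(a["frame"][205:325,190:310],(480,480),interpolation=cv2.INTER_CUBIC),cv2.resize(w["frame"],(320,240)).repeat(1,0) if 0 else np.vstack([cv2.resize(t["frame"][185:305,350:470],(320,240)),cv2.resize(w["frame"],(320,240))])])
cv2.imwrite("pics/post.png",A[:,:,::-1])
E
```

```text
20.625 [ 0.89713043 -0.11843416 -0.25941566] [ 0.50799313 -0.20101951  0.0752625 ]
False
23.15 [-0.38897634 -0.82915586  0.82679388] [ 0.45800905 -0.14114934  0.26933021]
```

View pics/post.png

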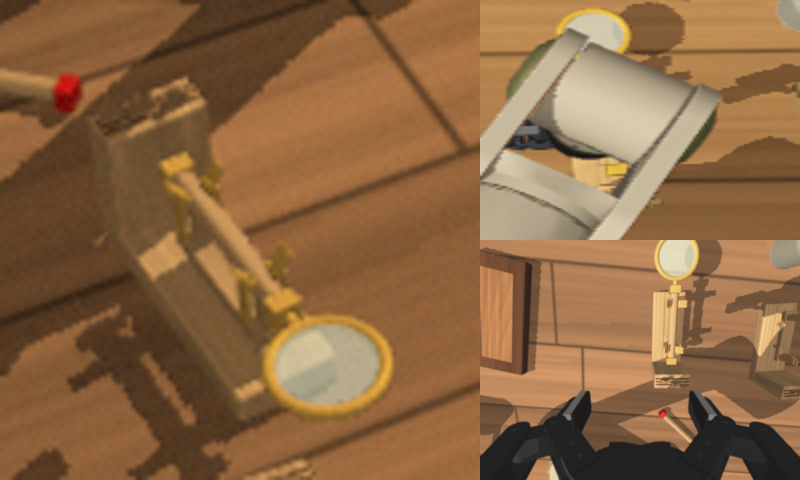

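The handle lies in both clips with the lens out over the open end. I'll check that it's level numerically. In the side view the butt cap is at about (234.3,247), the lens-end cap at (260.5,281.3) and the lens at (272,296.3).

```bash
python3 - <<'E'
from h import *
a,t,w=pickle.load(open("post.pkl","rb"))
meas=np.array([[234.3,247],[260.5,281.3],[272,296.3]]);X=np.array([-.067,.067,.119])
c,s=np.cos(.084),np.sin(.084)
def pts(dx,zm,pitch,dy): x=X+dx;return np.column_stack([.508+c*x-s*dy,-.201+s*x+c*dy,zm+X*pitch])
for pitch in (-.1,0,.1): print(pitch,proj(a,pts(0,.083,pitch,0)).round(1).tolist())
r=least_squares(lambda v:(proj(a,pts(v[0],.0831,v[1],v[2]))-meas).ravel(),[0,0,0],x_scale=[.01,.1,.01]);print(r.x,r.fun.round(1))
A=np.hstack([cv2.resize(a["frame"][235:300,220:285],(400,400),interpolation=cv2.INTER_CUBIC),cv2.resize(w["frame"][100:320,330:480][20:,:],(400,533),interpolation=cv2.INTER_CUBIC)[:400]])
A=np.hstack([cv2.resize(a["frame"][235:300,220:285],(400,400),interpolation=cv2.INTER_CUBIC),cv2.resize(w["frame"][85:320,320:420],(400,940),interpolation=cv2.INTER_CUBIC)[0:400]])
w2=cv2.resize(w["frame"][70:310,310:430],(300,600),interpolation=cv2.INTER_CUBIC)
A=np.hstack([cv2.resize(a["frame"][235:305,220:278],(497,600),interpolation=cv2.INTER_CUBIC),w2])
cv2.imwrite("pics/post2.png",A[:,:,::-1])
E
```

```text
-0.1 [[233.5, 246.4], [260.1, 284.1], [271.2, 299.7]]
0 [[233.7, 248.3], [260.0, 282.2], [271.0, 296.4]]
0.1 [[233.9, 250.2], [259.9, 280.4], [270.8, 293.1]]
[-0.00196429 -0.02379159  0.00301932] [ 0.1 -0.1  0.2  0.3 -0.3 -0.2]
```

View pics/post2.png

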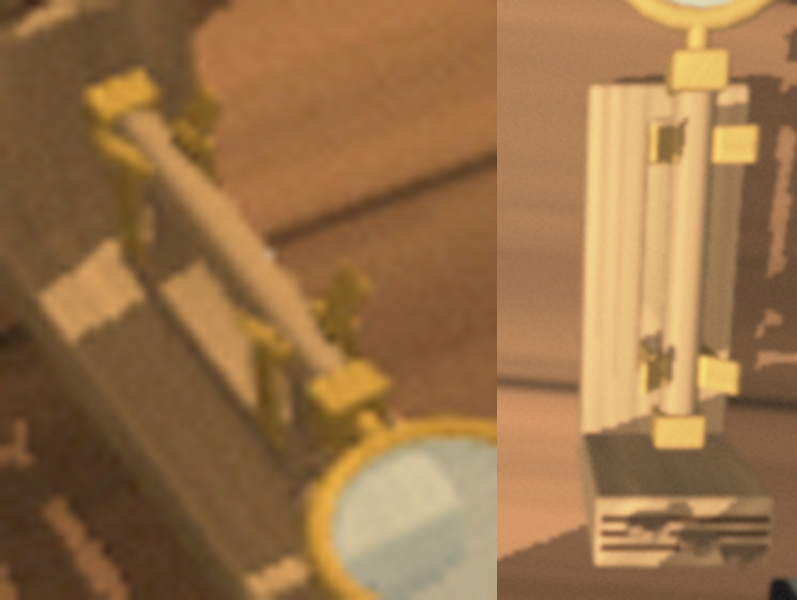

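The image fit gives a pitch of −0.024 ± 0.02 rad, which is nearly level. To settle whether both clips are home, I'll probe the handle top lightly with shut fingers beside each clip.

```bash
python3 - <<'E'
from h import *
from bench import env, kinematics, monitor, eyes
o=q(.084+np.pi);c,s_=np.cos(.084),np.sin(.084)
P=lambda x,z:(.508+c*x,-.201+s_*x,z)
env.close_gripper(20)
env.reach(P(-.024,.16),o)
for x in (-.024,.024):
    env.movel(P(x,.105),velocity=.15)
    env.hold(.15);b=monitor.sense()["contact_force"]
    print(x,env.movel(P(x,.084),velocity=.015,guard=3))
    for k in range(12):
        s=monitor.sense();f=s["contact_force"]-b;print(round(s["clock"],2),(s["position"]*1e3).round(1)[2],f.round(1),flush=True)
        if k==0: z=s["position"][2]
        if f[2]>8 : break
        z-=.0005;env.movel(P(x,z),velocity=.02)
    env.movel(P(x,.12),velocity=.12)
env.movel(P(.024,.2),velocity=.15)
env.movel((.42,-.08,.27),velocity=.2);env.release()
a=eyes.grab_frame("side");t=eyes.grab_frame("top");pickle.dump((a,t),open("fin.pkl","wb"));print(monitor.sense()["clock"])
A=np.hstack([cv2.resize(a["frame"][235:305,220:278],(497,600),interpolation=cv2.INTER_CUBIC),cv2.resize(t["frame"][100:300,130:520],(300,154)).repeat(1,0)[:154].repeat(4,0)[:600] if 0 else np.vstack([cv2.resize(t["frame"],(300,225)),np.zeros((375,300,3),np.uint8)])])
cv2.imwrite("pics/fin.png",A[:,:,::-1])
E
```

```text
-0.024 True
26.24 91.0 [-1.  -0.1  4.9]
26.49 90.9 [-2.2 -0.4  5.9]
26.74 90.8 [-3.9  0.   8.7]
0.024 True
28.7 90.9 [-1.   0.6  4.9]
28.95 90.9 [-2.7  0.3  5.6]
29.2 90.8 [-3.9  0.7  8.3]
32.2083
```

View pics/fin.png

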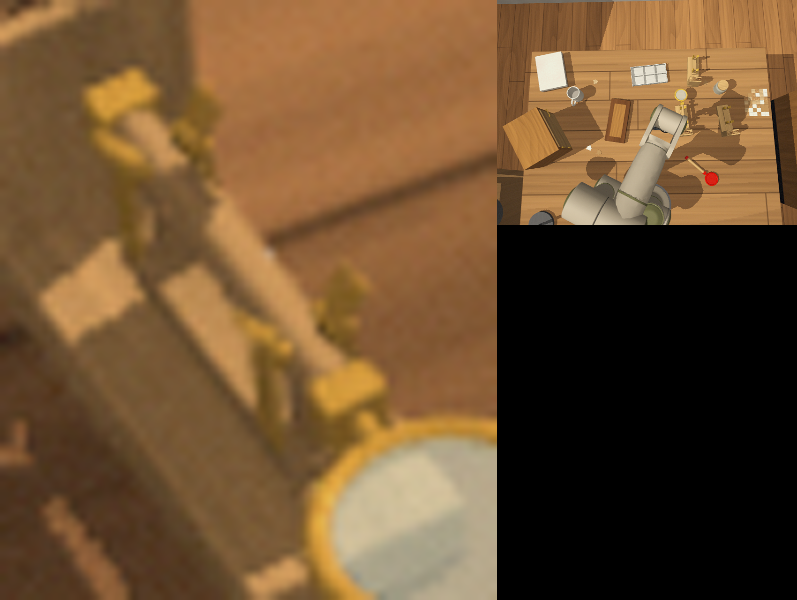

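Both ends read the same height (tops at 90.8 mm, so axis 82.8 mm) and sit on a hard stop. The handle is level and home, nothing else has moved, and the arm is clear. Handing in.

```bash
python3 -c "
from bench import job,monitor
print(monitor.sense()['contact_force']);job.hand_in()"
```

```text
[ 0.24500378 -0.4907528  -0.83625014]
the job is handed in; nothing more can be done
```

I pressed the brass magnifier into both clips of the holder nearest the robot, with the lens over the open end, and handed the job in. The robot's clock read 32 s at the last check, of the 51 s allowed.

- **Pressing in:** the push peaked at about 8.6 N, dropped at the snap, then rose to about 11 N on the hard floor, where I stopped.
- **Seated height:** after release I touched the handle top beside each clip with shut fingers. Both spots stopped hard at 90.8 mm under about 8.5 N. That puts the axis level at about 83 mm, so the bar is set about 3 mm below its middle height.
- **Disagreement:** one camera fit suggested a tilt of −0.024 rad (about 1 mm at each end) and a shift of about 2 mm along the handle. That is within pixel error, and the touch check showed no tilt.
- **Bystanders:** in the last top view the tray, mug and jar appear where they started, and the arm was clear of everything.

I had no reading from the cork pads, so "fully home" rests on the touch check and the pictures.

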